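# Read the manometer's service tag and hang up the reader

## Robot

A 6-joint arm with a two-finger parallel gripper is mounted at the origin on the work surface. World frame = base frame: x ahead of the robot, y to its left, z up, the work surface at z = 0. Lengths are in m, angles in rad, forces in N, time in s.
With the tool pointing down it reaches from about 0.3 to 0.825 m from the base axis. Payload 5.4 kg.
Tool frame: the origin (TCP) lies at the very end of the fingers, on their centre line; the grasp point (between the pads) lies 19 mm behind it; z points along the fingers, y is the line along which they close (so a half turn about z gives the same grasp; the last joint's range is limited). The gripper opens to 92 mm and grips with 3 to 60 N. Pads are 20 mm wide; open, the fingers measure 128 mm over their backs; the gripper's body (75 mm by 189 mm) begins 69 mm behind the grasp point.
Start: joints at [-1.4, 0.158, 1.597, -0, 1.386, -0.21], TCP at [0.214, -0.534, 0.215] pointing down, gripper open.
Joint ranges: [-2.91, 2.91], [-0.94, 2.29], [0.18, 2.7], [-1.29, 4.43], [0.17, 2.64], [-3, 3]. Speed limits (rad/s): [2.57, 2.57, 3.14, 3.14, 3.14, 3.14].

## Interface

Orientations are given as a rotation vector (axis times angle).
In Python, from workcell import bot gives the robot as it stands. Calls block until the motion is done:
- bot.goto(position, orientation): joint-space move of the TCP to a pose.
- bot.line_to(position, rot=None, max_speed=0.15): straight line of the TCP; rot=None keeps the orientation; max_speed is the mean speed in m/s.
- bot.set_joints(angles): joint-space move.
- bot.set_gripper(opening, newtons=None): opening from 0.0 (shut) to 1.0 (fully open); newtons is the grip in N (None keeps the last); returns when the fingers have stopped.
- bot.hold(seconds).
- bot.inverse_kinematics(position, orientation): joint angles nearest the present ones, or None.
- bot.read_camera(name): name is "scene" or "top" or "wrist"; returns a dict with "pixels" (400x640x3 uint8, blue, green, red), "fx", "fy", "cx", "cy" (pixels), "R" (3x3) and "t" (3): a world point X has camera coordinates R X + t. Camera axes: x right, y down, z forward; pixel columns grow to the right and rows downward; lengths in m; the calibration is good to about 2 mm. A picture is of the moment at which its call begins. There is no depth.
A pose or a line that the arm cannot do raises bot.MotionError and nothing moves.
- bot.job_done(): hands the job in; it is judged then, once.
Readings, each from a call of its own:
- bot.current_clock(): time.
- bot.current_joints(): joint angles.
- bot.current_joint_vel(): joint speeds.
- bot.current_effort(): joint torques, N m.
- bot.current_ee_pos(): TCP position.
- bot.current_tool_rot(): TCP orientation.
- bot.current_contact_force(): force on the tool from outside, world axes, zero at the start.
- bot.current_ft_torque(): the same for the moment, N m.
- bot.current_opening(): opening from 0.0 (shut) to 1.0 (fully open).
- bot.current_grip_force(): force on a finger pad.
Only numpy, scipy, OpenCV 4.12 (cv2) and the standard library are available. Lean on these libraries where they do the work, as an engineer would, in place of code of your own. Each camera call takes 0.05 s, during which the arm holds its last target. There are 200 camera calls.

## Task

Take the tag reader out of its desk stand and set its sprung nose squarely on the middle of the round steel tag on the manometer's sloping foot, pressing gently until the nose has gone about half-way in, and hold it steady like that for two seconds. Then hang the reader by its side loop on the hook and let go. Do not bump the manometer, and leave the tin, lens, tweezers and valve where they are.

Things in the scene. Friction and masses are not known exactly. Their poses are not given: they have to be found in the camera images.
- reader: Pen-like black tag reader, 0.15 kg, nose down in the stand at the start. Own z: from nose to tail; origin on its axis at the housing's lower end, where the nose comes out. Round housing, radius 10.5 to 12.5 mm, z 0 to 50 mm; flange radius 20 mm, z 50 to 56; flat-sided grip block 22 mm (x) by 26 mm (y), z 56 to 138 (tail end): grip it from above across y. Steel hanging loop on the +x side.
- nose_tip (a point): Centre of the flat round end (13 mm across) of the reader's sprung steel nose. With the nose out it lies on the reader's axis 14 mm beyond the origin (z = -14 mm).
- nose (a joint): How far the sprung nose is pushed into the reader: 0 fully out, 0.009 m fully in. It yields from about 2.1 N and takes about 3.7 N half-way, 5.3 N fully in; any more pushes on the hard stop.
- loop (a point): Underside of the top bar of the reader's hanging loop (reader x = 26, z = 118.5 mm): this rests on the hook. The loop is 7 mm steel wire in the reader's xz plane, open along y; opening x = 11 to 36.5 mm, z = 63.5 to 118.5 mm (its top narrows to x = 16 to 31 mm).
- stand: Fixed grey stand: upright tube, outer radius 26 mm, inner radius 16.5 mm, top 80 mm above the desk, on a round foot of radius 45 mm and 8 mm thick. Origin at the centre of its underside. The reader's flange rests on the tube's top; lift it out straight up by at least 75 mm.
- tag_seat: Round seat of the steel tag on the manometer's sloping foot plate, on the side away from the column. Origin on the seat, about 68 mm above the desk; own z is the outward normal, 35 degrees from vertical. The tag, a flat-ended round steel button 18 mm across, stands on it along z. Its end is 4 to 16 mm out from the origin, each time different and not reported: find it by touch.
- platter (a joint): Angle of the turntable (rad, counterclockwise from above). It turns freely against light friction, carrying manometer and tag; at 0 the tag faces straight towards -x.
- manometer: Chrome frame with an upright empty glass column on the turntable's platter. Origin on the turntable's axis at the platter's top, 30 mm above the desk; the column stands 30 mm from it along own +x: 56 mm wide along y, 16 mm thick, its top 340 mm above the desk. The sloping foot plate is on the -x side. The steel platter has a radius of 100 mm.
- hook: Fixed hook stand; origin on the desk under the lowest part of the prong. The prong, 7 mm steel wire, runs in own plane y = 0 from the post (x = +75 mm, 12 mm thick, 222 mm high) to the free upturned tip at x = -42 mm; wire centre 210 mm high from x = +20 to -20, 226 mm at the tip. A loop goes on over the tip, moving along +x. Foot plate x = -50 to 110 mm, 90 mm wide, 12 mm thick.
- hook_seat (a point): Top of the prong at its lowest part, where the loop's top bar should rest (213.5 mm above the desk); its x axis is the hook's.
- tin: Round aluminium tin box, 71 mm across, 42 mm high; origin at the centre of its underside. Leave alone.
- lens: Pale glass dial lens, a disc 56 mm across, 6 mm thick, flat on the desk. Leave alone.
- tweezers: Steel tweezers, 137 mm long along own x, 14 mm wide, 6 mm high, flat on the desk. Leave alone.
- valve: Small brass air release valve, 22 mm across, 28 mm high, standing on the desk. Leave alone.
Mind the look-alikes: they are no part of the job. Several things look just like the hook: the one meant starts nearest to the robot's base.

How it is judged:
On the way:
1. the reader's nose sits squarely (within 8.5 degrees) and centrally (within 5 mm in the seat's x and y) on the tag, pushed in 2 to 7.5 mm, and is held steady so for 1.5 s (contact force between reader and tag_seat above 0.5 N and value of joint nose between 0.002 and 0.0075 m and x of nose_tip in the frame of tag_seat between -0.005 and 0.005 m and y of nose_tip in the frame of tag_seat between -0.005 and 0.005 m and angle between the z axis of reader and the z axis of tag_seat, either way round below 0.148 rad and linear speed of reader below 0.03 m/s), for 1.5 s.
At the end, for the whole second after the job is handed in: The reader hangs by its loop on the hook's prong, let go: loop point within 35 mm of the hook seat, tail up (less than 75 degrees from vertical), its origin more than 60 mm above the desk, weight on the hook, swinging no faster than 0.3 m/s (contact force between reader and hook above 0.5 N and distance between loop and hook_seat below 0.035 m and height (world z) of reader above 0.06 m and angle between reader's own z axis and vertical below 1.3 rad and linear speed of reader below 0.3 m/s); the robot touches nothing.
It fails at once if the tag is pressed with more than 15 N (contact force between tag_seat and anything else above 15 N).
It fails at once if the manometer's frame, foot or glass is bumped with more than 3 N (contact force between manometer and anything else above 3 N).
It fails at once if the tin, lens, tweezers or valve is moved by more than 20 mm (distance of any of tin, lens, tweezers, valve from where it was at the start of the episode above 0.02 m).
It also fails if it takes over 61 s, if anything falls off the work surface, if the arm or the gripper's body presses on something with over 40 N, if the wrist force passes 120 N, or if a joint passes its speed limit or range.

## Working session

There is one attempt and no reset: what is moved stays moved. The work goes in short steps, each a Python script; the robot and the scene stay as the last script left them, time stands still between calls to the robot, and variables do not carry over. Pictures are saved under pics/ and viewed, at most 10 in all, crops included, and the job is handed in when it is done.

```bash
ls; mkdir -p pics
python3 - <<'E'
from workcell import bot
import cv2,pickle
d={}
for n in("scene","top","wrist"):
    c=bot.read_camera(n); d[n]=c; cv2.imwrite(f"pics/{n}0.png",c["pixels"]); print(n,c["fx"],c["R"].round(3).tolist() if hasattr(c["R"],'round') else c["R"],c["t"])
pickle.dump(d,open("cams.pkl","wb"))
print(bot.current_clock(),bot.current_tool_rot())
E
```

```text
pics
scene 452.0100993691234 [[-0.382, 0.924, -0.014], [0.765, 0.308, -0.566], [-0.519, -0.226, -0.825]] [ 0.28066616 -0.32865024  1.40190691]
top 514.8268754578977 [[-0.019, -1.0, 0.01], [-0.993, 0.018, -0.114], [0.114, -0.012, -0.993]] [-0.06231683  0.56781712  1.48288432]
wrist 312.74396943543104 [[0.372, -0.928, -0.001], [-0.9, -0.361, 0.243], [-0.226, -0.089, -0.97]] [-0.57379871 -0.02783038  0.38940847]
0.15 [-3.08342339e+00 -5.94383335e-01  7.92326871e-06]
```

View pics/top0.png

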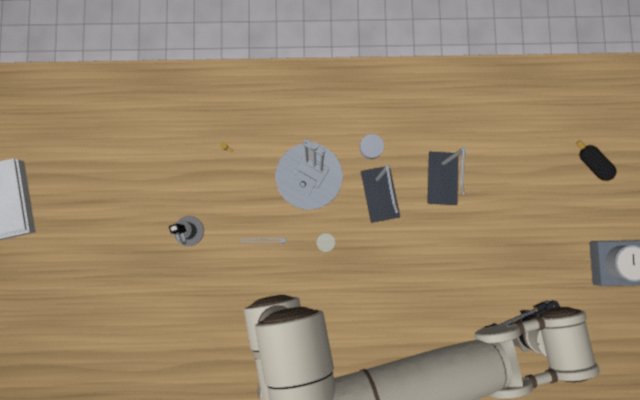

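View pics/scene0.png

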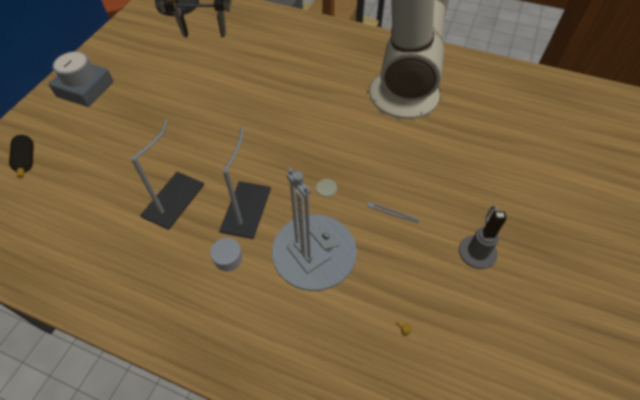

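The top view shows the stand with the reader near (185,230), the turntable at (308,176), and two hooks at about (380,195) and (445,178). The left one is nearer the base. Next I'll enlarge both views.

```bash
cat > comp.py <<'E'
import cv2,numpy as np
def comp(specs,out,size=400,grid=10):
    # specs: (img,x0,y0,w) square crops, tick labels in source pixels
    T=[]
    for im,x0,y0,w in specs:
        c=cv2.resize(im[y0:y0+w,x0:x0+w],(size,size),interpolation=cv2.INTER_CUBIC); s=size/w
        for k in range(0,w,grid):
            p=int((k+.5)*s)
            cv2.line(c,(p,0),(p,6),(0,0,255),1);cv2.line(c,(0,p),(6,p),(0,0,255),1)
            if (k//grid)%2==0:
                cv2.putText(c,str(x0+k),(p-8,16),0,.33,(0,0,255),1);cv2.putText(c,str(y0+k),(8,p+4),0,.33,(0,0,255),1)
        T.append(c)
    cv2.imwrite(out,np.hstack(T) if len(T)<3 else np.vstack([np.hstack(T[i:i+len(T)//2]) for i in(0,len(T)//2)]))
E
python3 - <<'E'
import cv2
from comp import comp
t=cv2.imread("pics/top0.png");s=cv2.imread("pics/scene0.png")
comp([(t,155,205,50),(t,270,135,76),(s,455,200,70),(s,265,160,100)],"pics/c1.png",size=300)
comp([(t,350,145,120),(s,120,115,160)],"pics/c2.png")
E
```

```text
(no output)
```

View pics/c1.png

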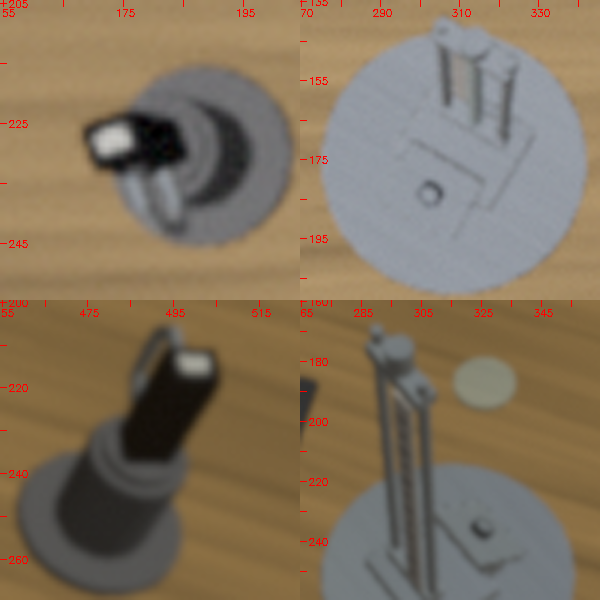

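View pics/c2.png

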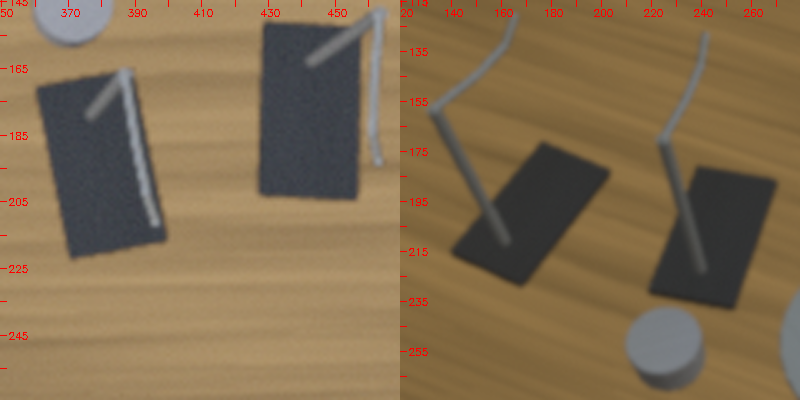

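```bash
cat > geo.py <<'E'
import numpy as np,pickle
C=pickle.load(open("cams.pkl","rb"))
def ray(c,p):
    R=np.array(c["R"]);t=np.array(c["t"])
    d=R.T@np.array([(p[0]-c["cx"])/c["fx"],(p[1]-c["cy"])/c["fy"],1]);return -R.T@t,d/np.linalg.norm(d)
def atz(c,p,z):
    o,d=ray(c,p);return o+d*(z-o[2])/d[2]
def tri(obs):
    A=0;b=0;rs=[ray(c,p) for c,p in obs]
    for o,d in rs: P=np.eye(3)-np.outer(d,d);A=A+P;b=b+P@o
    X=np.linalg.solve(A,b);return X,max(np.linalg.norm(np.cross(X-o,d)) for o,d in rs)
def proj(c,X):
    q=np.array(c["R"])@X+np.array(c["t"]);return q[0]/q[2]*c["fx"]+c["cx"],q[1]/q[2]*c["fy"]+c["cy"]
E
python3 - <<'E'
from geo import *
np.set_printoptions(precision=4,suppress=True)
t,s=C["top"],C["scene"]
k1=lambda x,y:(155+x/6-.5,205+y/6-.5)
k2=lambda x,y:(270+(x-300)/3.947-.5,135+y/3.947-.5)
k3=lambda x,y:(455+x/4.286-.5,200+(y-300)/4.286-.5)
k4=lambda x,y:(265+(x-300)/3-.5,160+(y-300)/3-.5)
h1=lambda x,y:(350+x/3.333-.5,145+y/3.333-.5)
h2=lambda x,y:(120+(x-400)/2.5-.5,115+y/2.5-.5)
print("tail",tri([(t,k1(112,141)),(s,k3(194,363))]))
print("stand foot",atz(t,k1(205,155),.008),atz(s,k3(99,522),.008))
print("stand tube top inner",atz(s,k3(138,455),.08))
print("platter",atz(t,k2(454,162),.03),atz(s,k4(449,578),.03))
print("tag",tri([(t,k2(430,194)),(s,k4(483,527))]))
print("hook plate",[atz(t,h1(*p),.012)[:2] for p in[(37,88),(133,70),(167,240),(71,258)]])
print("hook plate s",[atz(s,h2(*p),.012)[:2] for p in[(697,167),(777,181),(734,309),(649,293)]])
print("post top",tri([(t,h1(125,72)),(s,h2(664,139))]))
print("tip",tri([(t,h1(155,224)),(s,h2(706,33))]))
print("hook2 tip",tri([(t,h1(378,163)),(s,h2(517,15))]),"hook2 post",tri([(t,h1(378,15)),(s,h2(434,109))]))
print("lens",atz(t,(326,242.5),.006),"tin",atz(t,(371.5,146),.042),"twz",atz(t,(240,240),0),atz(t,(287,240),0))
w=C["wrist"];R=np.array(w["R"]);print("wrist cam pos",-R.T@np.array(w["t"]), "axis",R[2])
E
```

```text
tail (array([0.4673, 0.314 , 0.1686]), np.float64(0.0003309493803105528))
stand foot [0.468  0.3118 0.008 ] [0.4701 0.3133 0.008 ]
stand tube top inner [0.4685 0.3131 0.08  ]
platter [ 0.6223 -0.046   0.03  ] [ 0.6295 -0.0433  0.03  ]
tag (array([ 0.5941, -0.0286,  0.0623]), np.float64(0.0003790440535403972))
hook plate [array([ 0.6363, -0.2025]), array([ 0.6512, -0.2896]), array([ 0.497 , -0.3146]), array([ 0.4826, -0.2283])]
hook plate s [array([ 0.5005, -0.3154]), array([ 0.4854, -0.2282]), array([ 0.641 , -0.2003]), array([ 0.6563, -0.2866])]
post top (array([ 0.6139, -0.2506,  0.2244]), np.float64(9.197886278349774e-05))
tip (array([ 0.4954, -0.2702,  0.2292]), np.float64(0.001368343071777994))
hook2 tip (array([ 0.539 , -0.4434,  0.2282]), np.float64(0.0004619127422729385)) hook2 post (array([ 0.6569, -0.4523,  0.2217]), np.float64(0.0016226460878335958))
lens [ 0.4244 -0.0942  0.006 ] tin [ 0.7055 -0.234   0.042 ] twz [0.4368 0.1612 0.    ] [0.4341 0.0216 0.    ]
wrist cam pos [ 0.2764 -0.5078  0.3839] axis [-0.2259 -0.0895 -0.97  ]
```

Two-view triangulation agrees well. Results so far, with the tag height still doubtful:
- **Reader tail:** z 0.1686.
- **Stand:** (0.469, 0.313).
- **Hook:** origin about (0.539, -0.263), yaw about 9.5°.

Next I'll take closer wrist views of the tag and the reader.

Run:
```python
from workcell import bot
import cv2,pickle,numpy as np
d={}
r=[np.pi,0,0]
def snap(n):
    c=bot.read_camera("wrist");d[n]=c;cv2.imwrite(f"pics/{n}.png",c["pixels"])
print(bot.current_clock())
bot.goto([0.45,-0.09,0.25],r);snap("mA");print(bot.current_clock())
bot.goto([0.45,0.07,0.25],r);snap("mB");print(bot.current_clock())
bot.goto([0.42,0.313,0.27],r);snap("sA");print(bot.current_clock(),bot.current_joints())
pickle.dump(d,open("cw.pkl","wb"))
a,b,s=[d[k]["pixels"] for k in("mA","mB","sA")]
from geo import proj
for k in d:print(k,[np.round(proj(d[k],np.array(X))) for X in([.594,-.0286,.07],[.468,.313,.168])])
cv2.imwrite("pics/w1.png",cv2.resize(np.vstack([a,b,s]),None,fx=.6,fy=.5) [:600])
```

```text
0.15
2.0333
2.7667
3.7833 [ 4.06499381e-01 -8.77558495e-03  1.66494124e+00 -5.92130399e-04
  1.48574682e+00  1.97962264e+00]
mA [array([263.,  40.]), array([-169.,  180.])]
mB [array([418.,  41.]), array([ 26., 180.])]
sA [array([642.,  14.]), array([321., 141.])]
```

Run:
```python
import cv2,pickle
from comp import comp
d=pickle.load(open("cw.pkl","rb"));a,b,s=[d[k]["pixels"] for k in("mA","mB","sA")]
comp([(a,210,0,100),(b,370,0,100),(s,250,70,140),(s,250,70,140)],"pics/w2.png",size=300)
im=cv2.imread("pics/w2.png")
comp([(a,210,0,100),(b,370,0,100)],"pics/w2.png",size=400)
comp([(s,250,70,140)],"pics/w3.png",size=560)
```

```text
(no output)
```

View pics/w2.png

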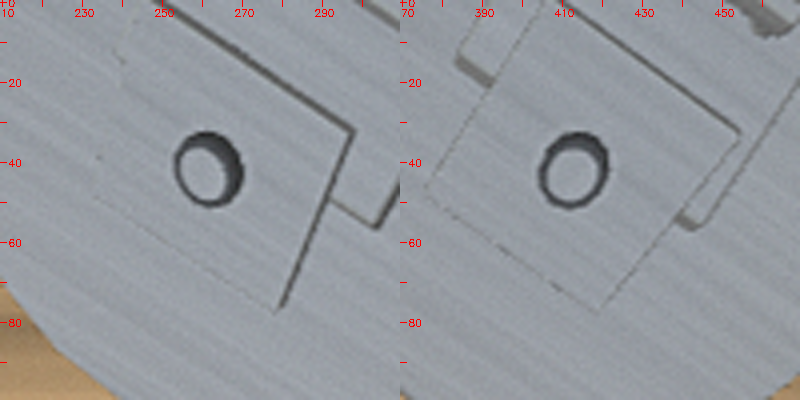

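View pics/w3.png

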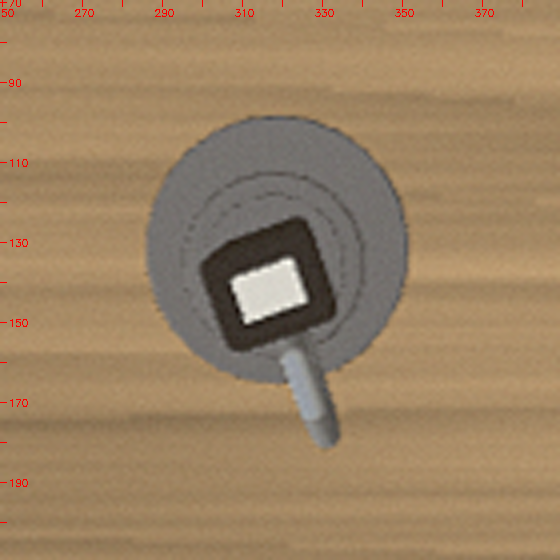

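The wrist views are clear. The tag's end face is at about (260.5,42.8) in view A and (412.5,42.8) in view B. The reader's tail patch is centred at about (316.8,142), with the loop pointing down and right.

Run:
```python
from geo import *
np.set_printoptions(precision=4,suppress=True)
d=pickle.load(open("cw.pkl","rb"));A,B,S=d["mA"],d["mB"],d["sA"]
ka=lambda x,y:(210+x/4-.5,y/4-.5); kb=lambda x,y:(370+(x-400)/4-.5,y/4-.5); ks=lambda x,y:(250+x/4-.5,70+y/4-.5)
T=tri([(A,ka(203,174)),(B,kb(573,174)),(C["top"],(302.4,183.65)),(C["scene"],(325.5,235.2))]);print("tag end all",T)
print("tag end AB",tri([(A,ka(203,174)),(B,kb(573,174))]))
P1=tri([(A,ka(278,311)),(B,kb(600,308))]);P2=tri([(A,ka(354,131)),(B,kb(740,131))]);print("corners",P1,P2)
v=(P2[0]-P1[0]);print("theta edge",np.degrees(np.arctan2(v[1],v[0])),"slope",np.degrees(np.arctan2(v[2],np.hypot(*v[:2]))))
Q=[atz(S,ks(*p),.168) for p in[(229,277),(294,257),(309,301),(246,325)]]
print("tail",np.mean(Q,0),[np.degrees(np.arctan2(*(Q[j]-Q[i])[1::-1])) for i,j in((0,3),(1,2),(0,1),(3,2))])
F=[atz(S,ks(*p),.168) for p in[(200,265),(302,217),(337,313),(238,352)]];print("face",np.mean(F,0))
print("foot S",atz(S,ks(277,249),.008))
```

```text
tag end all (array([ 0.5937, -0.0268,  0.0621]), np.float64(0.0022094831289714016))
tag end AB (array([ 0.5929, -0.0249,  0.0637]), np.float64(0.00015850217556779124))
corners (array([ 0.562 , -0.0406,  0.0427]), np.float64(0.0005575197016343608)) (array([ 0.6016, -0.0651,  0.0702]), np.float64(0.0001765794068095024))
theta edge -31.692374665693244 slope 30.543018509130157
tail [0.4675 0.3169 0.168 ] [np.float64(-160.94936808691483), np.float64(-160.9215433491301), np.float64(-73.24638254271436), np.float64(-69.36874346554362)]
face [0.4681 0.317  0.168 ]
foot S [0.4689 0.3171 0.008 ]
```

```bash
cat > plan.py <<'E'
import numpy as np
from scipy.spatial.transform import Rotation as Ro
D=np.radians
GZ=.118   # reader z of the grasp point
def pose(origin,Rr,f):
    """TCP pose for reader frame (origin,Rr); grasp point at reader z=GZ, TCP 19 mm further toward nose"""
    return np.asarray(origin)+Rr[:,2]*(GZ-.019),Ro.from_matrix(Rr@np.diag([f,-f,-1.])).as_rotvec()
def Rup(yaw): return Ro.from_euler('z',yaw,degrees=True).as_matrix()
def Rtag(th,phi):
    return (Ro.from_euler('z',th,degrees=True)*Ro.from_euler('y',-35,degrees=True)*Ro.from_euler('z',phi,degrees=True)).as_matrix()
E
python3 - <<'E'
from plan import *
from workcell import bot
import cv2,pickle
np.set_printoptions(precision=2,suppress=True)
d=pickle.load(open("cw.pkl","rb"))
bot.goto([0.515,0.313,0.27],[0,np.pi,0]);d["sB"]=bot.read_camera("wrist");print(bot.current_clock(),bot.current_joints())
pickle.dump(d,open("cw.pkl","wb"))
from geo import proj
print(proj(d["sB"],np.array([.468,.3155,.168])))
ik=bot.inverse_kinematics
for f in(1,-1):
    print("f",f,"stand",ik(*pose([.468,.3155,.03],Rup(199),f)),ik(*pose([.468,.3155,.03+.11],Rup(199),f)))
    for yaw in(99.5,-80.5):
        u=Rup(yaw);L=np.array([.539,-.263,.2135])-u@[.026,0,.1185]
        print(" hook",yaw,ik(*pose(L,u,f)),ik(*pose(L+[-.08,-.013,.03],u,f)))
    for phi in range(-180,180,45):
        R=Rtag(-31,phi);o=np.array([.594,-.027,.066])+R[:,2]*.014
        print(" tag",phi,ik(*pose(o,R,f)),ik(*pose(o+R[:,2]*.06,R,f)) is not None)
import comp
p=d["sB"]["pixels"];u,v=map(int,proj(d["sB"],np.array([.468,.3155,.168])))
comp.comp([(p,u-70,max(v-70,0),140)],"pics/w4.png",size=560);print(u-70,max(v-70,0))
E
```

```text
6.5333 [ 0.35  0.2   1.44  0.    1.5  -1.22]
(np.float64(325.46498482832993), np.float64(142.54381247613549))
f 1 stand [ 0.38  0.21  1.71  0.    1.22 -1.52] [ 0.38  0.12  1.6   0.    1.43 -1.52]
 hook 99.5 [-0.68  0.28  1.5  -0.    1.36 -0.85] [-0.8   0.09  1.65  0.    1.4  -0.96]
 hook -80.5 [-0.62  0.2   1.59  0.    1.35  2.35] [-0.74  0.01  1.74  0.    1.4   2.24]
 tag -180 [-0.05 -0.21  2.2  -0.46  0.66 -0.78] True
 tag -135 [-0.05 -0.21  2.2  -0.46  0.66 -1.57] True
 tag -90 [-0.05 -0.21  2.2  -0.46  0.66 -2.35] True
 tag -45 None False
 tag 0 [-0.05 -0.21  2.2  -0.46  0.66  2.36] True
 tag 45 [-0.05 -0.21  2.2  -0.46  0.66  1.57] True
 tag 90 [-0.05 -0.21  2.2  -0.46  0.66  0.79] True
 tag 135 [-0.05 -0.21  2.2  -0.46  0.66  0.  ] True
f -1 stand [ 0.38  0.21  1.71 -0.    1.22  1.62] [ 0.38  0.12  1.6  -0.    1.43  1.62]
 hook 99.5 [-0.68  0.28  1.5  -0.    1.36  2.29] [-0.8   0.09  1.65 -0.    1.4   2.18]
 hook -80.5 [-0.62  0.2   1.59  0.    1.35 -0.79] [-0.74  0.01  1.74 -0.    1.4  -0.9 ]
 tag -180 [-0.05 -0.21  2.2  -0.46  0.66  2.36] True
 tag -135 [-0.05 -0.21  2.2  -0.46  0.66  1.57] True
 tag -90 [-0.05 -0.21  2.2  -0.46  0.66  0.79] True
 tag -45 [-0.05 -0.21  2.2  -0.46  0.66  0.  ] True
 tag 0 [-0.05 -0.21  2.2  -0.46  0.66 -0.78] True
 tag 45 [-0.05 -0.21  2.2  -0.46  0.66 -1.57] True
 tag 90 [-0.05 -0.21  2.2  -0.46  0.66 -2.35] True
 tag 135 None False
255 72
```

View pics/w4.png

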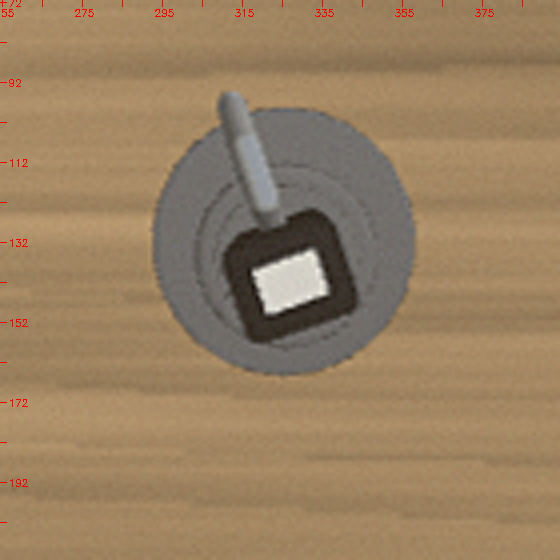

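The flipped view shows the tail patch centred at about (327,142) and the stand foot at about (325.5,131.8). Comparing it with the first view cancels the wrist camera's hand-eye bias.

Run:
```python
from geo import *
np.set_printoptions(precision=4,suppress=True)
d=pickle.load(open("cw.pkl","rb"));S,Z=d["sA"],d["sB"]
ks=lambda x,y:(250+x/4-.5,70+y/4-.5); kz=lambda x,y:(255+x/4-.5,72+y/4-.5)
q=[(251,270),(314,248),(330,293),(266,316)]
Q=[atz(Z,kz(*p),.168) for p in q]
print("tail B",np.mean(Q,0),[np.degrees(np.arctan2(*(Q[j]-Q[i])[1::-1])) for i,j in((0,3),(1,2),(0,1),(3,2))])
print("foot B",atz(Z,kz(284,241),.008),"A",atz(S,ks(277,249),.008))
print("tail tri",tri([(S,ks(269,290)),(Z,kz(290,282))]))
for k in d: R=np.array(d[k]["R"]);print(k,-R.T@np.array(d[k]["t"]),R[2])
```

```text
tail B [0.4675 0.3169 0.168 ] [np.float64(18.075663678405302), np.float64(20.3079667279047), np.float64(108.99292852415644), np.float64(109.68413239306616)]
foot B [0.4663 0.3168 0.008 ] A [0.4689 0.3171 0.008 ]
tail tri (array([0.4675, 0.3169, 0.1683]), np.float64(9.935570151872912e-05))
mA [ 0.5177 -0.0902  0.4201] [-0.2432 -0.0005 -0.97  ]
mB [0.5179 0.0696 0.4201] [-0.2431 -0.0014 -0.97  ]
sA [0.4884 0.3121 0.4399] [-0.2432 -0.001  -0.97  ]
sB [0.4463 0.3134 0.4402] [ 0.2441 -0.0004 -0.9698]
```

The wrist camera shows no bias: both views put the tail at (0.4675, 0.3169, 0.168). The tag measured lower than the text suggests, so I'll take two more central tag views before moving the reader.

Run:
```python
from plan import *
from workcell import bot
from geo import proj
import pickle,comp
d=pickle.load(open("cw.pkl","rb"));r=[0,np.pi,0];sp=[]
for n,p in(("mC",[.54,.07,.25]),("mD",[.50,-.10,.25])):
    bot.goto(p,r);bot.hold(.15);c=d[n]=bot.read_camera("wrist")
    u,v=map(int,proj(c,np.array([.593,-.026,.066])));sp.append((c["pixels"],u-40,v-40,80));print(n,u-40,v-40,bot.current_clock())
pickle.dump(d,open("cw.pkl","wb"));comp.comp(sp,"pics/w5.png",size=400)
```

```text
mC 200 181 7.7
mD 341 212 8.6333
```

View pics/w5.png

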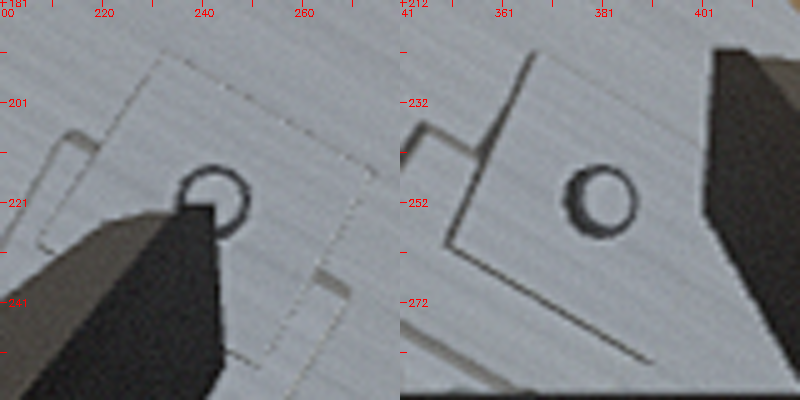

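View C shows the tag ring centred at about (242.3,220.9), and view D shows the face at about (382.1,251.7). The plate corners are also visible.

Run:
```python
from geo import *
np.set_printoptions(precision=4,suppress=True)
d=pickle.load(open("cw.pkl","rb"));A,B,Cc,Dd=[d["m"+k] for k in"ABCD"]
ka=lambda x,y:(210+x/4-.5,y/4-.5); kb=lambda x,y:(370+(x-400)/4-.5,y/4-.5)
kc=lambda x,y:(200+x/5-.5,181+y/5-.5); kd=lambda x,y:(341+(x-400)/5-.5,212+y/5-.5)
a=(A,ka(203,175));b=(B,kb(573.5,175.5));c=(Cc,kc(214,202));e=(Dd,kd(608,201))
for n,o in(("AB",[a,b]),("CD",[c,e]),("BC",[b,c]),("AD",[a,e]),("all",[a,b,c,e])):print(n,*tri(o))
K=[tri(o) for o in([(A,ka(278,311)),(B,kb(600,308)),(Cc,kc(165,52)),(Dd,kd(534,52))],[(A,ka(354,131)),(B,kb(740,131)),(Cc,kc(40,245)),(Dd,kd(447,244))],[(Cc,kc(258,367)),(Dd,kd(652,363))],[(B,kb(425,186)),(Cc,kc(377,173))])]
for k in K:print("corner",*k)
P=[k[0] for k in K]
for i,j in((0,1),(3,2)):
    v=P[j]-P[i];print("theta",np.degrees(np.arctan2(v[1],v[0])),"slope",np.degrees(np.arctan2(v[2],np.hypot(*v[:2]))))
for i,j in((1,2),(0,3)):
    v=P[j]-P[i];print("theta y",np.degrees(np.arctan2(v[1],v[0]))-90)
n=np.cross(P[1]-P[0],P[3]-P[0]);n/=np.linalg.norm(n);T=tri([a,b,c,e])[0];print("n",n,"height of end over plate",(T-np.mean(P,0))@n,np.mean(P,0))
```

```text
AB [ 0.5925 -0.025   0.064 ] 9.962015458140613e-05
CD [ 0.5931 -0.0249  0.0635] 0.00012387030288599747
BC [ 0.5919 -0.024   0.0675] 0.00010210062081373664
AD [ 0.5921 -0.0253  0.0654] 1.456269173286751e-05
all [ 0.5927 -0.0249  0.0641] 0.0003786723379688722
corner [ 0.562  -0.0409  0.0413] 0.0007392700978198532
corner [ 0.6016 -0.065   0.0703] 0.00024629307553753453
corner [ 0.6313 -0.0141  0.0739] 2.2561814934290104e-05
corner [0.5976 0.0083 0.027 ] 0.0003353693242170595
theta -31.363701457248435 slope 31.997773690509767
theta -33.553511942613696 slope 49.186673632560755
theta y -30.265906679196405
theta y -35.91878556611536
n [-0.3173  0.4689  0.8243] height of end over plate 0.01215243249547757 [ 0.5981 -0.0279  0.0531]
```

The tag end is at (0.5927, -0.0249, 0.064), platter angle about -31°, and all four views agree. Now I'll grasp the reader and lift it out.

```bash
sed -i 's/^GZ=.118/GZ=.110/' plan.py
python3 - <<'E'
from plan import *
from workcell import bot
np.set_printoptions(precision=3,suppress=True)
R=Rup(199.1);o=np.array([.4675,.317,.030])
p,r=pose(o,R,1);up=np.array([0,0,1.])
bot.set_gripper(.65,40)
bot.goto(p+up*.10,r);print(bot.current_clock(),bot.current_contact_force())
bot.line_to(p,max_speed=.12);print(bot.current_contact_force(),bot.current_ee_pos()-p)
bot.set_gripper(0,40);print("grip",bot.current_opening()*.092,bot.current_grip_force(),bot.current_contact_force(),bot.current_clock())
bot.line_to(p+up*.13,max_speed=.12);bot.hold(.2)
print("lift",bot.current_opening()*.092,bot.current_grip_force(),bot.current_contact_force(),bot.current_clock())
Rt=Rtag(-31.2,180);T=np.array([.5927,-.0249,.0641])
q,rt=pose(T+Rt[:,2]*(.014+.06),Rt,1)
bot.goto(q,rt);bot.hold(.3)
print("pre",bot.current_contact_force(),bot.current_ft_torque(),bot.current_clock(),bot.current_joints(),bot.current_opening()*.092)
import cv2,comp
s=bot.read_camera("scene")["pixels"];t=bot.read_camera("top")["pixels"]
comp.comp([(s,260,140,130),(t,240,120,130)],"pics/p1.png",size=400)
E
```

```text
10.8167 [0.038 0.301 0.106]
[-0.513 -0.319  0.665] [0.001 0.    0.001]
grip 0.0258684178109098 39.98667776584625 [-0.612 -0.681  0.538] 12.4083
lift 0.025637214735453905 39.985368847846985 [ 0.031  0.665 -2.093] 13.8417
pre [-0.037  0.521 -2.162] [0.314 0.352 0.003] 15.275 [ 0.001 -0.338  2.208 -0.436  0.781 -0.791] 0.025714353847106724
```

View pics/p1.png

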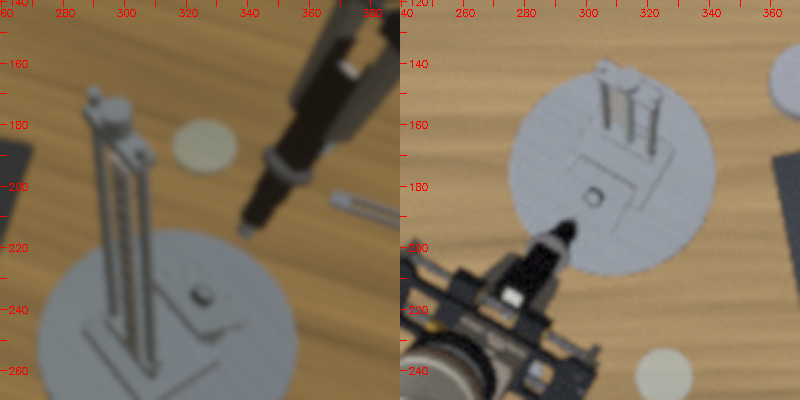

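The reader is gripped at the right width. Extending its axis in the scene view, nose at (339,215), passes through the tag at (326,235). Now I'll press with force feedback.

Run:
```python
from plan import *
from workcell import bot
np.set_printoptions(precision=2,suppress=True)
Rt=Rtag(-31.2,180);n=Rt[:,2];p0=np.array(bot.current_ee_pos());q,_=pose(np.array([.5927,-.0249,.0641])+n*(.014+.06),Rt,1)
F0=np.array(bot.current_contact_force());f=lambda:(np.array(bot.current_contact_force())-F0)
d=.036;bot.line_to(q-n*d,max_speed=.06);bot.hold(.15);print("at",d,f(),f()@n)
F0=np.array(bot.current_contact_force())
hit=None
while d<.085:
    v=f()@n
    if hit is None and v>1: hit=d;print("hit",d,v,f())
    if v>3.3: break
    if v>10: print("too hard");break
    if hit and d-hit>.0085: break
    d+=.002 if hit is None else .0008
    bot.line_to(q-n*d,max_speed=.02);bot.hold(.05)
    if d>.05:print(round(d,4),round(f()@n,2),end="; ")
print("\nend",d,f(),f()@n,bot.current_clock())
c=bot.current_clock()
for i in range(5):
    bot.hold(.5);print(f(),round(f()@n,2))
print(bot.current_ft_torque(),bot.current_clock(),(np.array(bot.current_ee_pos())-(q-n*d))*1000)
import cv2,comp
s=bot.read_camera("scene")["pixels"]
comp.comp([(s,275,160,100)],"pics/p2.png",size=560)
```

```text
at 0.036 [0.89 0.31 0.25] -0.14518901081403976
0.05 -0.58; 0.052 0.56; 0.054 0.55; 0.056 0.4; 0.058 0.05; 0.06 0.22; 0.062 3.6; hit 0.06200000000000002 3.6041681775945826 [-1.88  0.16  3.21]

end 0.06200000000000002 [-1.88  0.16  3.21] 3.6041681775945826 20.175
[-0.64  1.18  1.57] 1.96
[0.55 0.89 1.9 ] 1.56
[-0.91  1.42  3.38] 3.63
[-1.12 -0.01  3.31] 3.26
[-0.58  0.88  3.93] 3.76
[ 0.3  -0.03  0.09] 22.675 [-0.01 -0.03  0.  ]
```

View pics/p2.png

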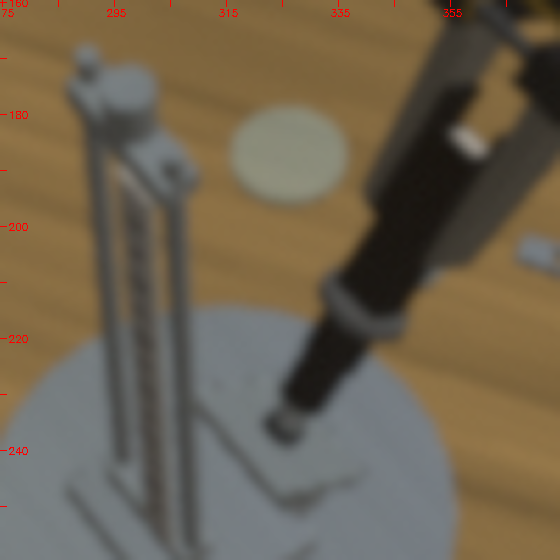

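Contact came at 60–62 mm, as vision predicted, and the nose sits on the tag at (326,235). The force readings are noisy, so I'll press further using averaged readings.

Run:
```python
from plan import *
from workcell import bot
np.set_printoptions(precision=2,suppress=True)
Rt=Rtag(-31.2,180);n=Rt[:,2];q,_=pose(np.array([.5927,-.0249,.0641])+n*(.014+.06),Rt,1)
def avg(k=12):
    a=[]
    for i in range(k): bot.hold(.03);a.append(bot.current_contact_force())
    return np.mean(a,0)
for d in(.062,.064,.0655):
    bot.line_to(q-n*d,max_speed=.02);a=avg();print(d,a,a@n)
b=avg(60);print("held",b,b@n,bot.current_clock())
```

```text
0.062 [0.13 0.58 1.  ] 0.9311422447565837
0.064 [-0.77  0.7   1.34] 1.687967619967612
0.0655 [-1.2   0.8   1.46] 2.02388815617194
held [-1.54  0.74  1.33] 2.06240196135402 26.675
```

Subtracting the pre-contact reading leaves about 3.65 N, so the nose is about half-way in, and it has held for over 2 s. Now I'll retract and hang the reader.

Run:
```python
from plan import *
from workcell import bot
np.set_printoptions(precision=3,suppress=True)
def avg(k=10):
    a=[]
    for i in range(k): bot.hold(.03);a.append(bot.current_contact_force())
    return np.mean(a,0)
Rt=Rtag(-31.2,180);n=Rt[:,2]
bot.hold(.3);bot.line_to(np.array(bot.current_ee_pos())+n*.09,max_speed=.08)
u=Rup(99.5);hx=np.array([np.cos(D(9.5)),np.sin(D(9.5)),0]);seat=np.array([.5385,-.2605,.2135])
P=lambda dx,dz:pose(seat+hx*dx+[0,0,dz]-u@[.026,0,.1185],u,1)
p,r=P(-.11,.025);bot.goto(p,r);bot.hold(.3);F0=avg();print("pre",F0,bot.current_clock())
bot.line_to(P(-.04,.025)[0],max_speed=.05);a=avg();print("tip",a-F0)
if np.linalg.norm(a-F0)<2:
    bot.line_to(P(0,.025)[0],max_speed=.05);a=avg();print("in",a-F0)
    z=.025
    bot.line_to(P(0,.006)[0],max_speed=.04);z=.006;a=avg();print(z,a-F0)
    while z>-.006:
        a=avg()-F0
        if a[2]>1.0:break
        z-=.001;bot.line_to(P(0,z)[0],max_speed=.02)
    print("rest",z,a,bot.current_clock())
```

```text
pre [ 0.106 -0.094 -1.946] 30.1833
tip [-0.204  0.121 -0.316]
in [ 0.08   0.13  -0.369]
0.006 [-0.02  -0.014  0.061]
rest -0.001 [-1.703  0.63   5.695] 38.725
```

Contact came at the expected seat height, so the bar is on the prong. Now I'll release.

Run:
```python
from plan import *
from workcell import bot
np.set_printoptions(precision=3,suppress=True)
p=np.array(bot.current_ee_pos());z=np.array([0,0,1.])
bot.line_to(p+z*.0008,max_speed=.02)
bot.set_gripper(.5);bot.hold(.8);print(bot.current_opening(),bot.current_contact_force(),bot.current_clock())
bot.line_to(p+z*.15,max_speed=.08);bot.hold(.2);print("up",bot.current_contact_force(),bot.current_clock())
from geo import proj
import cv2
sA=[];t=bot.read_camera("scene")
def dark(c,X,h=10):
    x,y=map(int,proj(c,np.array(X)));g=c["pixels"][y-h:y+h,x-h:x+h].max(2);return round(float((g<60).mean()),2)
from geo import C
for X in([.5385,-.27,.15],[.5385,-.28,.18],[.5385,-.27,.02]):print("dark fraction now/before",dark(t,X),dark(C["scene"],X))
bot.hold(3);c=bot.read_camera("scene");bot.hold(.3);e=bot.read_camera("scene")
print("still moving px",int((np.abs(c["pixels"].astype(int)-e["pixels"]).max(2)>40).sum()),bot.current_clock())
```

```text
0.50127105055834 [ 0.532 -0.788 -1.166] 40.2583
up [-0.131 -0.488  0.164] 42.475
dark fraction now/before 0.38 0.0
dark fraction now/before 0.45 0.0
dark fraction now/before 0.93 0.95
still moving px 203 45.925
```

Run:
```python
from workcell import bot
import numpy as np
bot.hold(6);g=lambda:bot.read_camera("scene")["pixels"].astype(int)
a=g();bot.hold(.3);b=g();print(int((abs(a-b).max(2)>40).sum()),bot.current_clock(),bot.current_contact_force())
bot.hold(4)
print(bot.job_done())
```

```text
0 52.325 [-0.71133833 -0.13589983 -0.48537589]
the job is handed in; nothing more can be done
None
```

I pressed the reader on the tag about half-way in (about 3.65 N) and held it steady for over 2 s, then hung it by its loop on the nearer hook; it was still there at hand-in (about 56 s), though I checked the hang only by force and image code and got no verdict back.

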